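Fifth jar into the full spice rack

TASK

Put the spice jar that stands on the worktop into the middle of the row in the spice rack, with two jars on either side of it: part the row there, pushing the stiff bookend back, to make room, set the jar down in the gap, then slide the bookend up again until the five upright jars are held snugly against the end panel and none can rattle. Go gently, because the jars are glass: do not ram them or jam the row, and leave the other things on the worktop alone.

Things in the scene. Friction and masses are not known exactly. Their poses are not given: they have to be found in the camera images.
- rack: wooden spice rack, fixed to the worktop by rubber feet; 280 mm long (its y), 74 mm wide (x). Origin: centre of its underside; z up. The jars stand in one row along y on its floor, 12 mm above the origin. A 6 mm steel rod runs along each side of the row at x = +-28.5 mm, z = 44 mm (51 mm clear between them); above 56 mm the row is open at both sides.
- rack_end (a point): middle of the inner face of the solid end panel, at rack x 0, y +128 mm, z 53 mm: the row is pushed up against it. The panel's top is at z = 122 mm. The other end of the rack (-y) has only a low panel, inner face at y = -128 mm, outer face at -140 mm, top at z = 56 mm.
- bookend (a joint): sliding bookend on the rods at the -y end of the row: upright plate 12 mm thick, 48 mm wide, top at rack z 122 mm. Value in m: its inner face is at rack y = -52 mm - value, its outer face 12 mm beyond; rigid stop at 0.050. Room for jars is 180 mm + value: four jars take 178 mm, five 223 mm; with five snug it reads about 0.042, 1 mm or so either way.
- bookend_face (a point): point in the middle of the bookend's inner face, rack z 56 mm. The bookend slides stiffly (about 3 N of friction, plus that of the jars it pushes), stays where it is left and can so keep up to about 3 N of squeeze on the row. Once the five jars touch, the push rises by some 5 N per mm. It can be pushed from outside above the low panel, or taken across its 48 mm width from above.
- row_jar1: screw-cap glass spice jar standing in the row, round, 44 to 45 mm across (widest at the cap, which is the top 20 mm), 105 mm tall, about 0.11 kg; origin: centre of its underside, z up. The four stand in any order, about 1 mm apart. Pinched high and dragged it swings in the fingers and its foot wedges on the floor; held some 75 mm above its foot and eased 2 mm off the floor it stays upright.
- row_jar2: screw-cap glass spice jar standing in the row, round, 44 to 45 mm across (widest at the cap, which is the top 20 mm), 105 mm tall, about 0.11 kg; origin: centre of its underside, z up. The four stand in any order, about 1 mm apart. Pinched high and dragged it swings in the fingers and its foot wedges on the floor; held some 75 mm above its foot and eased 2 mm off the floor it stays upright.
- row_jar3: screw-cap glass spice jar standing in the row, round, 44 to 45 mm across (widest at the cap, which is the top 20 mm), 105 mm tall, about 0.11 kg; origin: centre of its underside, z up. The four stand in any order, about 1 mm apart. Pinched high and dragged it swings in the fingers and its foot wedges on the floor; held some 75 mm above its foot and eased 2 mm off the floor it stays upright.
- row_jar4: screw-cap glass spice jar standing in the row, round, 44 to 45 mm across (widest at the cap, which is the top 20 mm), 105 mm tall, about 0.11 kg; origin: centre of its underside, z up. The four stand in any order, about 1 mm apart. Pinched high and dragged it swings in the fingers and its foot wedges on the floor; held some 75 mm above its foot and eased 2 mm off the floor it stays upright.
- stray_jar: the fifth spice jar, of the same make: round, 45 mm across (widest at the cap, the top 20 mm), 105 mm tall, about 0.11 kg, black cap; stands by itself on the worktop beyond the +y end of the rack. Origin: centre of its underside, z up.
- pepper_mill: turned dark wooden pepper mill, 58 mm across, 170 mm tall; bystander, loose; origin: centre of its underside
- salt: glass salt shaker, 44 mm across, 90 mm tall; bystander, loose; origin: centre of its underside
- mug_white: white dotted mug, 82x114 mm, 91 mm tall; bystander, loose; origin: centre of its underside
- tumbler: clear glass tumbler, 81 mm across, 93 mm tall; bystander, loose; origin: centre of its underside
- tomato: tomato, 69 mm across; bystander, loose; origin: centre of its underside
There are look-alikes about, which are no part of the job. What is shaped like the row_jar3 but yellow is not meant.

How it is judged:
By the outcome, as a careful person would: the job done as asked, in the order asked, and still so for the second after the job is handed in, with the robot touching nothing.
It also fails if it takes over 70 s, if anything falls off the work surface, if the arm or the gripper's body presses on something with over 40 N, if the wrist force passes 120 N, or if a joint passes its speed limit or range.

ROBOT

A 6-joint arm with a two-finger parallel gripper is mounted at the origin on a cart in front of the work surface, level with it; the furniture and walls round the work are solid. World frame = base frame: x ahead of the robot, y to its left, z up, the work surface at z = 0. Lengths are in m, angles in rad, forces in N, time in s.
With the tool pointing down it reaches from about 0.3 to 0.775 m from the base axis. Payload 14.6 kg.
Tool frame: the origin (TCP) lies at the very end of the fingers, on their centre line; the grasp point (between the pads) lies 19 mm behind it; z points along the fingers, y is the line along which they close (so a half turn about z gives the same grasp; the last joint's range is limited). The gripper opens to 85 mm and grips with 20 to 120 N. Pads are 22 mm wide; open, the fingers measure 114 mm over their backs; the gripper's body (76 mm by 85 mm) begins 54 mm behind the grasp point. The pads swing forward as they close: fully open they stand 13 mm farther back than shut.
Start: joints at [1.243, 0.3, 1.521, -0, 1.321, -0.067], TCP at [0.142, 0.531, 0.231] pointing down, gripper open.
Joint ranges: [-3.03, 3.03], [-0.79, 2.21], [0.23, 2.52], [-1.04, 4.18], [0, 3.07], [-2.55, 2.55]. Speed limits (rad/s): [2.22, 2.22, 2.57, 3.14, 3.14, 3.14].

INTERFACE

Orientations are given as a unit quaternion [x, y, z, w].
In Python, from cell import status, optics, job, finder gives the robot as it stands.
- The arm moves only by the tool drive_tool, never from a script. Its argument "targets" is a list of rows, each a list of 3 entries, a list of its own where there are three numbers: the shift along the tool's x, y, z in m, then the turn, a rotation vector about the tool's x, y, z in degrees, then the opening, from 0 (shut) to 1 (fully open). In form: [[[x, y, z], [wx, wy, wz], jaw], ...]. A call has 1 to 20 rows; each row shifts and turns the commanded pose from where the row before left it, along the tool's axes as they then stand; what a row does not reach is not made up. A row lasts 1/8 s, in which the tool goes at most 62.5 mm and 10.7 degrees, less where a joint would pass 70% of its speed; a pose out of reach is approached as far as the arm can. A call is refused whole if a number of a shift passes 0.0625 or a number of a turn 10.7, either way. A call with a gripper value outside its range is refused whole. The fingers move at their own pace and stop on an object; "grip_force" is the grip in N (left out, the last holds). Time passes only in rows, so rows that do not move let the fingers close. It gives the time, the measured TCP pose, the force, the opening and the grip force at its end, in the units of the state.
- status.read_state(): the state, without advancing time (a new reading comes with each control period).
- optics.get_image(name): name is "side" or "top" or "wrist"; returns the picture (384x512x3 uint8, blue, green, red); there is no depth.
- optics.camera_info(name): a dict with "K" (3x3 intrinsics, pixels), "k1" (the pictures are not rectified: a ray, as slopes to the right and down, at radius r is drawn at 1 + k1 r^2 times it, then the intrinsics apply), "T" (4x4, takes a point from camera to world coordinates); the wrist camera has in their place "tool_from_camera" (4x4, takes a point from camera to tool coordinates, whose origin is the TCP and whose axes are the flange's). Camera axes: x right, y up, looking along -z (the intrinsics and any distortion apply to the point x, -y, -z); pixel columns grow to the right and rows downward; lengths in m; the calibration is good to about 2 mm. A picture is of the moment at which its call begins: read the wrist's pose just before it. camera_info takes no time and is no camera call.
- job.close_job(): hands the job in; it is judged then, once.
Trained networks look in the newest picture that a camera, given by its name, has taken for a name from the list of things; names that differ only in an ending like _2 or _b are one class to them, and where a whole thing is asked for, a point or a joint stands for the part that bears it (a point fixed in the world has none). Each returns a list of dicts, best first, with "p" (0 to 1); they miss things now and then, are a little off and sometimes report something else, mostly with a low value. They report only what shows in the picture. A call takes as long as a camera call. They do not tell look-alikes from the thing itself.
- finder.boxes_of(target, camera): "extent" ([left, top, right, bottom] in pixels, round what is visible of it).
- finder.trace(target, camera): "mask" (384x512 bool, what is visible of it) and "extent" ([left, top, right, bottom] in pixels, round what is visible of it).
- finder.spot_point(target, camera): "at" ([row, column] in pixels: a listed point, or the origin of a listed thing).
The state is a dict: "time": time; "q": joint angles; "qvel": joint speeds; "tau": joint torques, N m; "ee_pos": TCP position; "tcp_rot": TCP orientation; "wrist_force": force on the tool from outside, world axes, zero at the start; "torque": the same for the moment, N m; "opening": opening from 0.0 (shut) to 1.0 (fully open); "gripper_force": force on a finger pad.
Only numpy, scipy, OpenCV 4.12 (cv2) and the standard library are available. Lean on these libraries where they do the work, as an engineer would, in place of code of your own. Each camera call takes 0.05 s, during which the arm holds its last target. There are 200 camera calls.

## Working session

There is one attempt and no reset: what is moved stays moved. The work goes in short steps, Python scripts to look and compute and a tool call to move; the robot and the scene stay as the last step left them, time stands still between calls to the robot, and variables do not carry over. Pictures are saved under pics/ and viewed, at most 13 in all, crops included, and the job is handed in when it is done.

Besides the shell and the picture viewer there is one more tool, called after ">>>" as name([rows], argument=value, ...), one row to a line, values as JSON. drive_tool: Moves the arm, as the interface text tells. Its arguments: {"type":"object","properties":{"targets":{"type":"array"},"grip_force":{"type":"number"}},"required":["targets"]}

```bash
mkdir -p pics; cat > h.py <<'E'
import numpy as np,cv2
from cell import status,optics,job,finder
from scipy.spatial.transform import Rotation as R
def cam(n):
    c=optics.camera_info(n)
    if 'T' in c: T=np.array(c['T'])
    else:
        s=status.read_state();M=np.eye(4);M[:3,:3]=R.from_quat(s['tcp_rot']).as_matrix();M[:3,3]=s['ee_pos'];T=M@np.array(c['tool_from_camera'])
    return np.array(c['K']),c['k1'],T
def ray(C,u,v):
    K,k,T=C
    x,y=cv2.undistortPoints(np.array([[[u,v]]],float),K,np.array([k,0,0,0,0.]))[0,0] 
    d=T[:3,:3]@np.array([x,-y,-1]);return T[:3,3],d
def at_z(C,u,v,z):
    o,d=ray(C,u,v);return o+d*(z-o[2])/d[2]
def proj(C,p):
    K,k,T=C
    q=T[:3,:3].T@(np.array(p)-T[:3,3]);x,y=q[0]/-q[2],-q[1]/-q[2];f=1+k*(x*x+y*y)
    return K[0,0]*x*f+K[0,2],K[1,1]*y*f+K[1,2]
def shot(n,f=None):
    C=cam(n);im=np.array(optics.get_image(n))
    if f: cv2.imwrite('pics/'+f,im)
    return C,im
E
python3 - <<'E'
from h import *
print(status.read_state())
ims=[]
for n in ('side','top'):
    C,im=shot(n); ims.append(im)
    print(n,C[2].round(3).tolist(),C[0][0,0],C[1])
    for t in ('rack','rack_end','bookend','bookend_face','row_jar1','stray_jar','pepper_mill','salt','mug_white','tumbler','tomato'):
        f=finder.spot_point(t,n) if t!='bookend' else finder.boxes_of(t,n)
        print(t,[(np.round(a.get('at',a.get('extent')),0).tolist(),round(a['p'],2)) for a in f[:6]])
cv2.imwrite('pics/side.png',ims[0]);cv2.imwrite('pics/top.png',ims[1])
E
```

```text
{'time': 0.0, 'q': array([ 1.24339499e+00,  3.00485363e-01,  1.52160183e+00,  2.87649863e-05,
        1.32072355e+00, -6.66022502e-02]), 'qvel': array([ 8.93296137e-04, -1.80813024e-03, -6.57522146e-04,  1.01936893e-03,
       -1.76331144e-05, -1.91934539e-04]), 'tau': array([-3.93749200e-03, -5.43484604e+01, -3.61807644e+01, -2.66236448e-04,
        3.89048873e-03, -5.83804024e-06]), 'ee_pos': array([0.14173692, 0.53116796, 0.23070472]), 'tcp_rot': array([ 1.30033819e-01,  9.91509372e-01, -5.94537291e-04, -1.32871761e-04]), 'wrist_force': array([0.13834175, 0.6631211 , 0.54599578]), 'torque': array([ 0.0379727 ,  0.04127729, -0.0196007 ]), 'gripper_force': 0.0, 'opening': 1.0025545569977194}
side [[0.673, 0.629, -0.388, -0.089], [-0.739, 0.567, -0.363, -0.468], [-0.008, 0.532, 0.847, 1.404], [0.0, 0.0, 0.0, 1.0]] 498.7788197556359 -0.15695142285157743
rack [([221.0, 265.0], 0.61)]
rack_end [([193.0, 231.0], 0.91)]
bookend [([278.0, 208.0, 295.0, 235.0], 0.47)]
bookend_face [([221.0, 286.0], 0.54)]
row_jar1 [([265.0, 314.0], 0.89), ([206.0, 234.0], 0.77), ([217.0, 260.0], 0.76), ([22
[... 277 characters left out ...]
, 344.0], 0.54)]
top [[0.019, 0.984, -0.176, 0.32], [-1.0, 0.017, -0.008, 0.093], [-0.005, 0.176, 0.984, 1.252], [0.0, 0.0, 0.0, 1.0]] 420.7981626534264 0.023827635336502628
rack [([216.0, 275.0], 0.9)]
rack_end [([225.0, 233.0], 0.55), ([216.0, 288.0], 0.55)]
bookend [([296.0, 201.0, 310.0, 224.0], 0.76)]
bookend_face [([211.0, 297.0], 0.56)]
row_jar1 [([220.0, 344.0], 0.89), ([216.0, 287.0], 0.72), ([218.0, 268.0], 0.72), ([225.0, 241.0], 0.7), ([224.0, 256.0], 0.62)]
stray_jar [([230.0, 172.0], 0.76)]
pepper_mill [([182.0, 245.0], 0.87)]
salt [([178.0, 282.0], 0.61), ([208.0, 107.0], 0.18)]
mug_white [([246.0, 126.0], 0.69)]
tumbler [([210.0, 112.0], 0.75)]
tomato [([224.0, 383.0], 0.82)]
```

```bash
python3 - <<'E'
from h import *
import cv2
a=cv2.imread('pics/top.png')[140:290,90:410];b=cv2.imread('pics/side.png')[110:310,130:390]
cv2.imwrite('pics/topc.png',cv2.resize(a,None,fx=2.5,fy=2.5,interpolation=2));cv2.imwrite('pics/sidec.png',cv2.resize(b,None,fx=2.8,fy=2.8,interpolation=2))
C=cam('top');S=cam('side')
P=lambda C,r,c,z:at_z(C,c,r,z)[:2].round(3).tolist()
print('rackend',P(C,225,233,.053),P(S,193,231,.053),'bf',P(C,211,297,.056),P(S,221,286,.056),'rack',P(C,216,275,0),P(S,221,265,0))
print('jars',[P(C,r,c,.012) for r,c in((216,287),(218,268),(224,256),(225,241))],[P(S,r,c,.012) for r,c in((222,272),(217,260),(210,246),(206,234))])
for n,t,s in(('stray',(230,172),(173,194)),('mill',(182,245),(179,272)),('salt',(178,282),(200,298)),('mug',(246,126),(163,159)),('yel',(220,344),(265,314)),('tum',(210,112),(137,167))):print(n,P(C,*t,0),P(S,*s,0))
for n in('top','side'):
  CC=cam(n); optics.get_image(n)
  for t in('row_jar1','stray_jar','bookend','rack'):
    for f in finder.boxes_of(t,n)[:6]:
      e=f['extent'];print(n,t,np.round(e).tolist(),round(f['p'],2),P(CC,(e[1]+e[3])/2,(e[0]+e[2])/2,.117))
E
```

```text
rackend [0.437, 0.161] [0.445, 0.172] bf [0.48, -0.021] [0.484, -0.024] rack [0.472, 0.039] [0.463, 0.044]
jars [[0.471, 0.004], [0.464, 0.06], [0.445, 0.095], [0.442, 0.14]] [[0.471, 0.021], [0.459, 0.061], [0.447, 0.112], [0.432, 0.15]]
stray [0.424, 0.345] [0.438, 0.347]
mill [0.574, 0.131] [0.597, 0.134]
salt [0.588, 0.019] [0.593, 0.016]
mug [0.375, 0.478] [0.385, 0.468]
yel [0.463, -0.167] [0.451, -0.169]
tum [0.481, 0.528] [0.48, 0.533]
top row_jar1 [337.0, 211.0, 360.0, 232.0] 0.75 [0.446, -0.155]
top row_jar1 [281.0, 204.0, 299.0, 223.0] 0.68 [0.465, 0.003]
top row_jar1 [86.0, 190.0, 122.0, 224.0] 0.67 [0.473, 0.509]
top row_jar1 [232.0, 218.0, 247.0, 233.0] 0.6 [0.43, 0.14]
top row_jar1 [262.0, 207.0, 283.0, 228.0] 0.55 [0.452, 0.051]
top row_jar1 [250.0, 211.0, 264.0, 230.0] 0.55 [0.445, 0.092]
top stray_jar [157.0, 217.0, 179.0, 236.0] 0.81 [0.424, 0.333]
top bookend [295.0, 201.0, 308.0, 224.0] 0.7 [0.468, -0.027]
top bookend [238.0, 164.0, 256.0, 192.0] 0.58 [0.562, 0.123]
top rack [226.0, 198.0, 324.0, 241.0] 0.84 [0.448, 0.045]
side row_jar1 [242.0, 188.0, 253.0, 219.0] 0.77 [0.426, 0.08]
side row_jar1 [306.0, 244.0, 322.0, 273.0] 0.71 [0.421, -0.182]
side row_jar1 [230.0, 183.0, 243.0, 211.0] 0.68 [0.42, 0.12]
side row_jar1 [264.0, 199.0, 279.0, 226.0] 0.59 [0.45, 0.006]
side row_jar1 [253.0, 193.0, 269.0, 223.0] 0.55 [0.442, 0.039]
side stray_jar [180.0, 152.0, 198.0, 179.0] 0.59 [0.403, 0.311]
side bookend [277.0, 209.0, 295.0, 233.0] 0.6 [0.458, -0.046]
side rack [223.0, 176.0, 309.0, 245.0] 0.79 [0.445, 0.022]
```

View pics/topc.png

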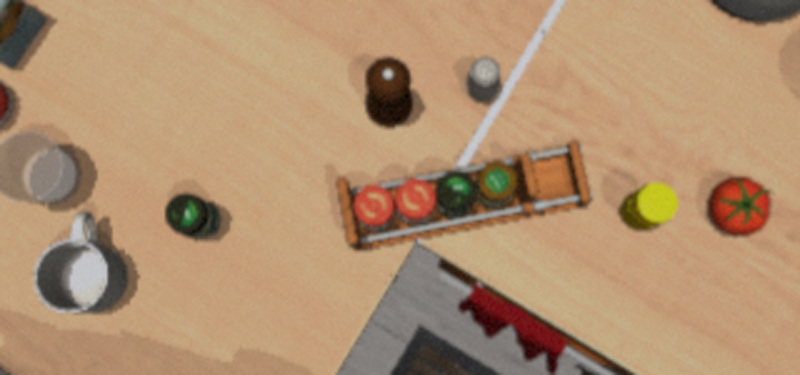

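View pics/sidec.png

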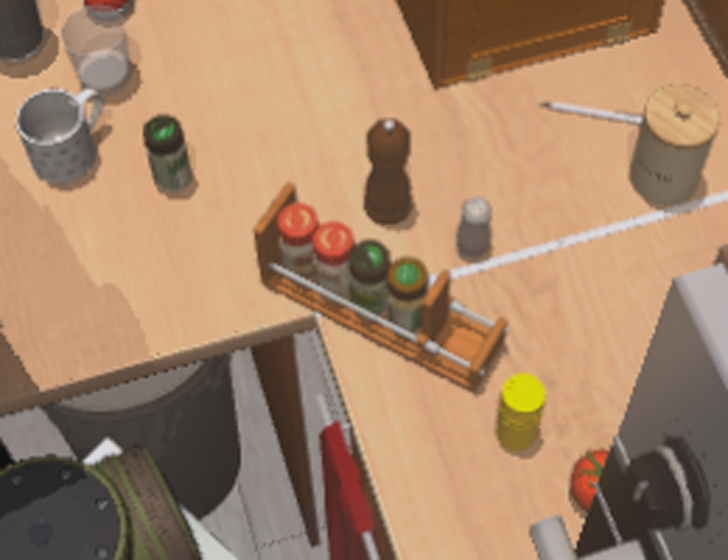

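The top view shows the rack running left to right at crop (345..590, 145..245), with the bookend at about (525,185). The caps run red, red, black, brown from the end panel. The stray jar is at crop (190,215) and the yellow look-alike at (650,205). I'll go above the rack for a close look.

>>> drive_tool([
  [[0,0,-0.02],[0,0,10.5],1],
  [[0,0,-0.02],[0,0,10.5],1],
  [[0,0,-0.02],[0,0,10.5],1],
  [[0,0,-0.02],[0,0,10.5],1],
  [[0,0,-0.02],[0,0,10.5],1],
  [[0,0,-0.02],[0,0,10.5],1],
  [[-0.052,0.02,0],[0,0,0],1],
  [[-0.052,0.02,0],[0,0,0],1],
  [[-0.052,0.02,0],[0,0,0],1],
  [[-0.052,0.02,0],[0,0,0],1],
  [[-0.052,0.02,0],[0,0,0],1],
  [[-0.052,0.02,0],[0,0,0],1],
  [[-0.052,0.02,0],[0,0,0],1],
  [[-0.052,0.02,0],[0,0,0],1],
  [[-0.052,0.02,0],[0,0,0],1],
  [[-0.052,0.02,0],[0,0,0],1],
  [[0,0,0],[0,0,0],1],
  [[0,0,0],[0,0,0],1],
])

```text
time: 3.95
ee_pos: [0.4458, 0.0649, 0.3513]
tcp_rot: [0.629, 0.777, 0.0, -0.0]
wrist_force: [-0.3, -0.1, -0.1]
opening: 0.999
gripper_force: 0.0
```

```bash
python3 - <<'E'
from h import *
s=status.read_state();print(s['time'],s['ee_pos'],s['tcp_rot'],s['q'])
print(np.round(optics.camera_info('wrist')['tool_from_camera'],3).tolist(),optics.camera_info('wrist')['K'])
C,im=shot('wrist');cv2.imwrite('pics/w1.png',im)
P=lambda C,r,c,z:at_z(C,c,r,z)[:2].round(4).tolist()
for t,z in(('rack_end',.053),('bookend_face',.056),('row_jar1',.012),('rack',0)):
  for f in finder.spot_point(t,'wrist')[:5]:print(t,f['at'],round(f['p'],2),P(C,*f['at'],z))
for t in('row_jar1','bookend','rack'):
  for f in finder.boxes_of(t,'wrist')[:5]:
    e=f['extent'];print(t,np.round(e).tolist(),round(f['p'],2),P(C,(e[1]+e[3])/2,(e[0]+e[2])/2,.117))
E
```

```text
3.95 [0.4458359  0.06487949 0.35126712] [ 6.29071235e-01  7.77347651e-01  9.20669043e-06 -1.07055719e-04] [ 6.30955462e-02  5.71763223e-03  1.58392499e+00  1.58500384e-04
  1.55209518e+00 -1.46988056e-01]
[[-0.001, 0.951, 0.308, 0.078], [1.0, 0.001, 0.0, 0.001], [0.0, 0.308, -0.951, -0.142], [0.0, 0.0, 0.0, 1.0]] [[264.32558078   0.         260.56724078]
 [  0.         264.32558078 190.89887119]
 [  0.           0.           1.        ]]
rack_end [90.9, 265.5] 0.56 [0.433, 0.1651]
rack_end [206.1, 267.4] 0.23 [0.4774, -0.023]
bookend_face [205.2, 267.6] 0.78 [0.477, -0.0202]
row_jar1 [129.0, 263.7] 0.93 [0.4437, 0.1039]
row_jar1 [106.0, 266.0] 0.74 [0.4394, 0.1431]
row_jar1 [161.1, 263.8] 0.65 [0.4562, 0.0471]
row_jar1 [257.8, 241.4] 0.65 [0.4536, -0.1627]
row_jar1 [180.7, 265.9] 0.64 [0.468, 0.0112]
rack [167.8, 267.6] 0.65 [0.4666, 0.0336]
row_jar1 [225.0, 249.0, 253.0, 299.0] 0.97 [0.4504, -0.1286]
row_jar1 [251.0, 92.0, 285.0, 127.0] 0.91 [0.4409, 0.1388]
row_jar1 [256.0, 182.0, 281.0, 214.0] 0.89 [0.4688, 0.0142]
row_jar1 [247.0, 122.0, 283.0, 157.0] 0.73 [0.4456, 0.0984]
bookend [252.0, 201.0, 284.0, 224.0] 0.79 [0.4737, -0.0099]
rack [242.0, 78.0, 297.0, 245.0] 0.6 [0.4591, 0.0683]
```

View pics/w1.png

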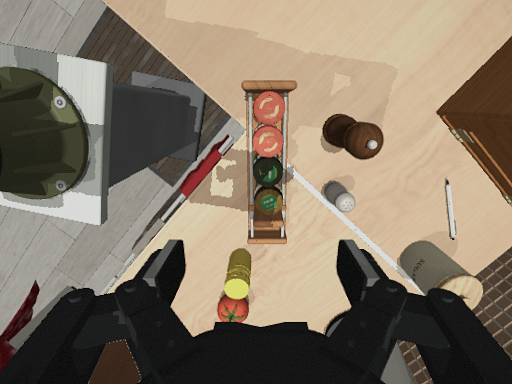

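The wrist view shows the rack upright in the image at columns 243–297, with the end panel at row 85, the caps at rows 107, 140, 172 and 202, and the bookend at about row 215. It is nearly aligned with the tool. Next I'll go lower and overlay a wireframe.

>>> drive_tool([
  [[-0.02,0.004,0.034],[0,0,0],1],
  [[-0.02,0.004,0.034],[0,0,0],1],
  [[-0.02,0.003,0.034],[0,0,0],1],
  [[0,0,0],[0,0,0],1],
  [[0,0,0],[0,0,0],1],
])

```text
time: 4.97
ee_pos: [0.4696, 0.0087, 0.2505]
tcp_rot: [0.629, 0.777, 0.0, 0.001]
wrist_force: [-0.5, 0.2, 0.6]
opening: 1.001
gripper_force: 0.0
```

```bash
cat >> h.py <<'E'
def pts(C,names,cam_='wrist'):
    for t,z in names:
        for f in finder.spot_point(t,cam_)[:5]:print(t,f['at'],round(f['p'],2),at_z(C,f['at'][1],f['at'][0],z)[:2].round(4))
def rack2w(rk,p):
    x,y,a=rk;c,s=np.cos(a),np.sin(a);return np.array([x+c*p[0]-s*p[1],y+s*p[0]+c*p[1],p[2]])
def overlay(C,im,rk,v,box,f,name,jars=()):
    l,t,r,b=box;o=cv2.resize(im[t:b,l:r],None,fx=f,fy=f,interpolation=cv2.INTER_CUBIC)
    def line(p,q,c):
        a=[((np.array(proj(C,rack2w(rk,k)))-[l,t]+.5)*f).astype(int).tolist() for k in np.linspace(p,q,12)]
        cv2.polylines(o,[np.array(a)],False,c,1)
    for x in(-.0285,.0285):line((x,-.128,.047),(x,.128,.047),(255,0,0))
    for y,z,w in((.128,.122,.037),(-.128,.056,.037),(-.14,.056,.037),(-.052-v,.122,.024),(-.064-v,.122,.024)):line((-w,y,z),(w,y,z),(255,255,0))
    for x in(-.024,.024):line((x,-.052-v,.122),(x,-.064-v,.122),(255,255,0))
    for x in(-.037,.037):line((x,-.14,.056),(x,-.128,.056),(255,255,0))
    for j in jars:
        a=[((np.array(proj(C,rack2w(rk,(j[0]+.0225*np.cos(t2),j[1]+.0225*np.sin(t2),.117))))-[l,t]+.5)*f).astype(int).tolist() for t2 in np.linspace(0,6.3,30)]
        cv2.polylines(o,[np.array(a)],False,(0,255,255),1)
    cv2.imwrite('pics/'+name,o)
E
python3 - <<'E'
from h import *
s=status.read_state();print(s['time'],s['ee_pos'])
C,im=shot('wrist');np.savez('w2.npz',im=im,T=C[2])
pts(C,(('rack_end',.053),('bookend_face',.056),('row_jar1',.012),('rack',0)))
overlay(C,im,(.4635,.035,np.radians(12.7)),0.002,(170,0,370,280),2.1,'w2.png',[(0,.1055-.0455*i) for i in range(4)])
E
```

```text
4.975 [0.46958779 0.00869788 0.25051283]
bookend_face [190.2, 259.2] 0.75 [ 0.4747 -0.0205]
row_jar1 [62.6, 259.0] 0.91 [0.4407 0.1385]
row_jar1 [162.8, 261.6] 0.89 [0.4722 0.0075]
row_jar1 [130.7, 258.5] 0.88 [0.4583 0.0517]
row_jar1 [257.6, 228.4] 0.63 [ 0.4518 -0.1593]
row_jar1 [95.6, 256.6] 0.56 [0.4461 0.0972]
```

View pics/w2.png

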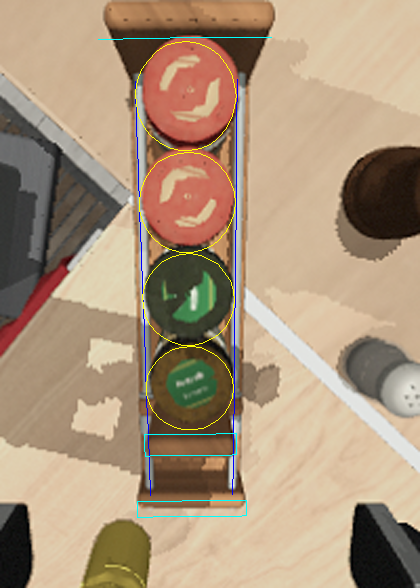

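```bash
python3 - <<'E'
from h import *
C=cam('wrist');im=np.load('w2.npz')['im']
a=np.radians(12.3)
overlay(C,im,(.4625,.040,a),0.005,(220,160,310,245),6.5,'w3.png',[(0,.1055-.0455*3)])
E
```

```text
(no output)
```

View pics/w3.png

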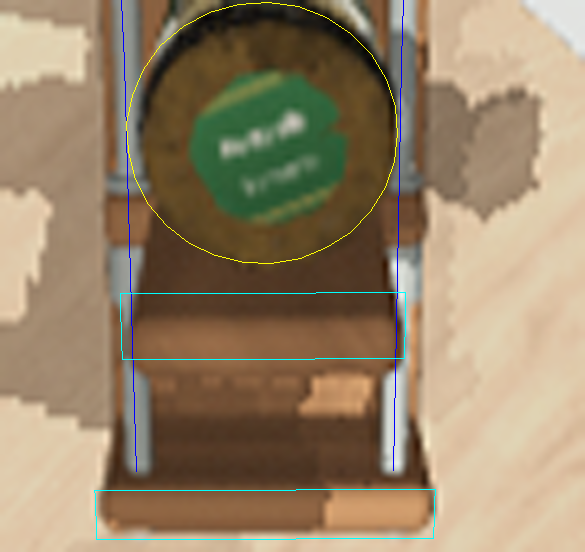

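The overlay matches the rods and the low panel, so the rack pose is about (0.463, 0.0395, 12.3°). The bookend's top is around pixel row 213, which gives a value of about 0.005–0.008. I'll grasp the bookend across its width.

>>> drive_tool([
  [[-0.0335,0,0],[0,0,-0.3],1],
  [[0,0,0.05],[0,0,0],1],
  [[0,0,0.05],[0,0,0],1],
  [[0,0,0.04],[0,0,0],1],
  [[0,0,0.025],[0,0,0],1],
  [[0,0,0],[0,0,0],0.7],
  [[0,0,0],[0,0,0],0.6],
  [[0,0,0],[0,0,0],0.4],
  [[0,0,0],[0,0,0],0.4],
  [[0,0,0],[0,0,0],0.4],
], grip_force=25)

```text
time: 6.48
ee_pos: [0.4768, -0.0246, 0.0858]
tcp_rot: [0.627, 0.779, 0.0, 0.001]
wrist_force: [-4.6, -1.5, 6.2]
opening: 0.561
gripper_force: 26.7
```

>>> drive_tool([
  [[-0.004,0,0],[0,0,0],0.4],
  [[-0.005,0,0],[0,0,0],0.4],
  [[-0.006,0,0],[0,0,0],0.4],
  [[-0.006,0,0],[0,0,0],0.4],
  [[-0.006,0,0],[0,0,0],0.4],
  [[-0.006,0,0],[0,0,0],0.4],
  [[-0.004,0,0],[0,0,0],0.4],
  [[-0.002,0,0],[0,0,0],0.4],
])

```text
time: 7.48
ee_pos: [0.4851, -0.0627, 0.0858]
tcp_rot: [0.627, 0.779, 0.0, 0.001]
wrist_force: [-3.9, 2.7, 7.2]
opening: 0.557
gripper_force: 26.8
```

Now 1 mm steps until the stop is felt.

>>> drive_tool([
  [[-0.001,0,0],[0,0,0],0.4],
  [[-0.001,0,0],[0,0,0],0.4],
  [[-0.001,0,0],[0,0,0],0.4],
])

```text
time: 7.85
ee_pos: [0.4854, -0.0643, 0.0858]
tcp_rot: [0.627, 0.779, 0.001, -0.0]
wrist_force: [-7.1, 18.3, 11.6]
opening: 0.558
gripper_force: 27.3
```

>>> drive_tool([
  [[-0.001,0,0],[0,0,0],0.4],
  [[-0.001,0,0],[0,0,0],0.4],
])

```text
time: 8.1
ee_pos: [0.4855, -0.0646, 0.0857]
tcp_rot: [0.627, 0.779, 0.002, -0.002]
wrist_force: [-10.8, 34.9, 16.2]
opening: 0.556
gripper_force: 27.7
```

>>> drive_tool([
  [[-0.001,0,0],[0,0,0],0.4],
  [[-0.001,0,0],[0,0,0],0.4],
])

```text
time: 8.35
ee_pos: [0.4856, -0.0654, 0.0856]
tcp_rot: [0.627, 0.779, 0.002, -0.003]
wrist_force: [-10.8, 42.6, 15.1]
opening: 0.558
gripper_force: 27.7
```

Stop reached, so the bookend reads about 0.050. I'll relieve the push, open and go up over jar 4.

>>> drive_tool([
  [[0.003,0,0],[0,0,0],0.4],
  [[0.0025,0,0],[0,0,0],0.4],
  [[0,0,0],[0,0,0],1],
  [[0,0,0],[0,0,0],1],
  [[0,0,0],[0,0,0],1],
  [[0,0,-0.05],[0,0,0],1],
  [[0,0,-0.05],[0,0,0],1],
  [[0.02,0,-0.05],[0,0,0],1],
  [[0.02,0,0],[0,0,0],1],
  [[0,0,0],[0,0,0],1],
])

```text
time: 9.6
ee_pos: [0.4763, -0.0244, 0.2346]
tcp_rot: [0.626, 0.78, 0.0, 0.0]
wrist_force: [0.1, -0.6, -0.8]
opening: 1.0
gripper_force: 0.0
```

```bash
python3 - <<'E'
from h import *
s=status.read_state();print(s['time'],s['ee_pos'],s['wrist_force'])
C,im=shot('wrist')
rk=(.463,.0395,np.radians(12.3));a=rk[2]
def rc(w):d=np.array(w[:2])-rk[:2];return (d@[np.cos(a),np.sin(a)],d@[-np.sin(a),np.cos(a)])
for f in finder.trace('row_jar1','wrist')[:6]:
    e=np.round(f['extent']);m=f['mask'];print(e,round(f['p'],2))
for f in finder.spot_point('row_jar1','wrist')[:6]: print(f['at'],np.round(rc(at_z(C,f['at'][1],f['at'][0],.012)),4))
g=cv2.medianBlur(cv2.cvtColor(im,cv2.COLOR_BGR2GRAY),3)
overlay(C,im,rk,.05,(160,0,360,280),2.1,'w4.png',[(0,y) for y in(.1055,.06,.0145,-.031)])
E
```

```text
9.6 [ 0.47631982 -0.02435307  0.23459724] [ 0.13964351 -0.56810921 -0.82814983]
[235.  24. 285.  83.] 0.89
[237.   1. 289.  35.] 0.76
[238. 128. 283. 172.] 0.74
[233.  81. 282. 129.] 0.65
[202. 234. 241. 300.] 0.6
[30.1, 261.2] [0.0006 0.1026]
[104.6, 258.4] [-0.0029  0.0144]
[246.0, 227.1] [-0.0519 -0.1952]
[137.9, 261.9] [ 0.0018 -0.029 ]
[67.5, 258.1] [-0.0032  0.0597]
```

View pics/w4.png

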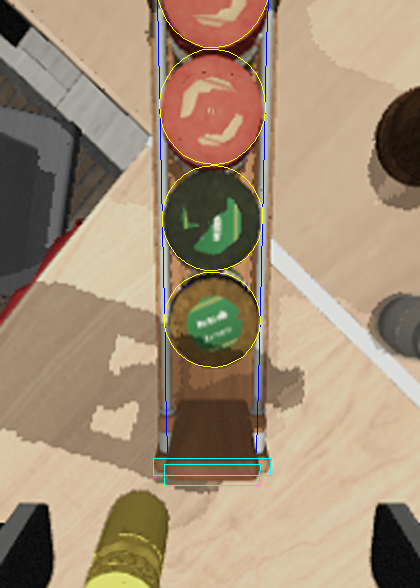

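The view shows the bookend back at the stop (crop row ~440), with the caps on the yellow circles. Now I'll grasp jar 4 (brown).

>>> drive_tool([
  [[0.034,0.0005,0.03],[0,0,0],1],
  [[0,0,0.05],[0,0,0],1],
  [[0,0,0.05],[0,0,0],1],
  [[0,0,0.03],[0,0,0],1],
  [[0,0,0.0095],[0,0,0],1],
  [[0,0,0],[0,0,0],0.7],
  [[0,0,0],[0,0,0],0.6],
  [[0,0,0],[0,0,0],0.4],
  [[0,0,0],[0,0,0],0.4],
  [[0,0,0],[0,0,0],0.4],
], grip_force=20)

```text
time: 11.0
ee_pos: [0.4703, 0.0082, 0.066]
tcp_rot: [0.627, 0.779, 0.001, 0.001]
wrist_force: [-1.5, -0.7, 6.8]
opening: 0.511
gripper_force: 19.9
```

>>> drive_tool([
  [[0,0,-0.0015],[0,0,0],0.4],
  [[0,0,-0.0015],[0,0,0],0.4],
  [[0,0,0],[0,0,0],0.4],
  [[-0.004,0,0],[0,0,0],0.4],
  [[-0.007,0,0],[0,0,0],0.4],
  [[-0.008,0,0],[0,0,0],0.4],
  [[-0.008,0,0],[0,0,0],0.4],
  [[-0.008,0,0],[0,0,0],0.4],
  [[-0.006,0,0],[0,0,0],0.4],
  [[-0.003,0,0],[0,0,0],0.4],
  [[0,0,0],[0,0,0],0.4],
])

```text
time: 12.38
ee_pos: [0.479, -0.0348, 0.0678]
tcp_rot: [0.627, 0.779, -0.0, -0.0]
wrist_force: [1.2, -0.4, -1.2]
opening: 0.509
gripper_force: 20.6
```

>>> drive_tool([
  [[-0.001,0,0],[0,0,0],0.4],
  [[-0.001,0,0],[0,0,0],0.4],
  [[0,0,0],[0,0,0],0.4],
])

```text
time: 12.75
ee_pos: [0.4795, -0.0366, 0.0678]
tcp_rot: [0.627, 0.779, 0.0, 0.0]
wrist_force: [0.2, -0.2, -0.9]
opening: 0.51
gripper_force: 20.6
```

>>> drive_tool([
  [[-0.001,0,0],[0,0,0],0.4],
  [[-0.001,0,0],[0,0,0],0.4],
  [[0,0,0],[0,0,0],0.4],
])

```text
time: 13.12
ee_pos: [0.4798, -0.0383, 0.0678]
tcp_rot: [0.627, 0.779, 0.0, -0.0]
wrist_force: [-1.7, 4.1, -0.2]
opening: 0.508
gripper_force: 20.7
```

>>> drive_tool([
  [[0.0005,0,0.0015],[0,0,0],0.4],
  [[0,0,0.0015],[0,0,0],0.4],
  [[0,0,0],[0,0,0],0.6],
  [[0,0,0],[0,0,0],1],
  [[0,0,0],[0,0,0],1],
  [[0,0,0],[0,0,0],1],
  [[0.03,0,0],[0,0,0],1],
  [[0.04,0,0],[0,0,0],1],
  [[0.0235,0,0],[0,0,0],1],
  [[0,0,0],[0,0,0],0.7],
  [[0,0,0],[0,0,0],0.6],
  [[0,0,0],[0,0,0],0.4],
  [[0,0,0],[0,0,0],0.4],
  [[0,0,0],[0,0,0],0.4],
], grip_force=20)

```text
time: 14.88
ee_pos: [0.46, 0.053, 0.0649]
tcp_rot: [0.627, 0.779, 0.0, 0.0]
wrist_force: [-0.1, 0.1, 2.4]
opening: 0.518
gripper_force: 20.2
```

>>> drive_tool([
  [[0,0,-0.0015],[0,0,0],0.4],
  [[0,0,-0.0015],[0,0,0],0.4],
  [[0,0,0],[0,0,0],0.4],
  [[-0.004,0,0],[0,0,0],0.4],
  [[-0.007,0,0],[0,0,0],0.4],
  [[-0.008,0,0],[0,0,0],0.4],
  [[-0.008,0,0],[0,0,0],0.4],
  [[-0.008,0,0],[0,0,0],0.4],
  [[-0.006,0,0],[0,0,0],0.4],
  [[-0.003,0,0],[0,0,0],0.4],
  [[0,0,0],[0,0,0],0.4],
])

```text
time: 16.25
ee_pos: [0.4692, 0.0102, 0.0678]
tcp_rot: [0.627, 0.779, -0.0, -0.0]
wrist_force: [-0.3, -0.2, -1.1]
opening: 0.515
gripper_force: 20.6
```

>>> drive_tool([
  [[-0.0015,0,0],[0,0,0],0.4],
  [[-0.001,0,0],[0,0,0],0.4],
  [[0,0,0],[0,0,0],0.4],
])

```text
time: 16.62
ee_pos: [0.4697, 0.0079, 0.0678]
tcp_rot: [0.627, 0.779, -0.0, -0.0]
wrist_force: [-1.3, -0.0, -1.4]
opening: 0.516
gripper_force: 20.6
```

>>> drive_tool([
  [[-0.001,0,0],[0,0,0],0.4],
  [[-0.001,0,0],[0,0,0],0.4],
  [[0,0,0],[0,0,0],0.4],
])

```text
time: 17.0
ee_pos: [0.4702, 0.0058, 0.0678]
tcp_rot: [0.627, 0.779, 0.0, -0.0]
wrist_force: [0.0, -0.5, -1.2]
opening: 0.516
gripper_force: 20.6
```

>>> drive_tool([
  [[-0.001,0,0],[0,0,0],0.4],
  [[0,0,0],[0,0,0],0.4],
])

```text
time: 17.25
ee_pos: [0.4704, 0.0049, 0.0678]
tcp_rot: [0.627, 0.779, 0.0, -0.0]
wrist_force: [0.1, -0.2, -1.6]
opening: 0.511
gripper_force: 20.6
```

>>> drive_tool([
  [[-0.001,0,0],[0,0,0],0.4],
  [[0,0,0],[0,0,0],0.4],
])

```text
time: 17.5
ee_pos: [0.4703, 0.0045, 0.0677]
tcp_rot: [0.627, 0.779, 0.0, -0.001]
wrist_force: [-2.1, 6.5, -0.4]
opening: 0.517
gripper_force: 20.6
```

>>> drive_tool([
  [[0.0005,0,0.0015],[0,0,0],0.4],
  [[0,0,0.0015],[0,0,0],0.4],
  [[0,0,0],[0,0,0],0.6],
  [[0,0,0],[0,0,0],1],
  [[0,0,0],[0,0,0],1],
  [[0,0,-0.05],[0,0,0],1],
  [[0,0,-0.06],[0,0,0],1],
  [[0,0,-0.06],[0,0,0],1],
  [[0,0,0],[0,0,0],1],
  [[0,0,0],[0,0,0],1],
])

```text
time: 18.75
ee_pos: [0.4702, 0.0044, 0.2343]
tcp_rot: [0.627, 0.779, -0.0, -0.0]
wrist_force: [0.9, 0.3, -0.4]
opening: 0.999
gripper_force: 0.0
```

```bash
python3 - <<'E'
from h import *
s=status.read_state();print(s['time'],s['ee_pos'],s['wrist_force'])
C,im=shot('wrist')
rk=(.463,.0395,np.radians(12.3));a=rk[2]
def rc(w):d=np.array(w[:2])-rk[:2];return (d@[np.cos(a),np.sin(a)],d@[-np.sin(a),np.cos(a)])
for f in finder.spot_point('row_jar1','wrist')[:6]: print(f['at'],np.round(rc(at_z(C,f['at'][1],f['at'][0],.012)),4))
overlay(C,im,rk,.05,(160,0,360,280),2.1,'w5.png',[(0,y) for y in(.1055,.06,-.035,-.0795)])
C,im=shot('top')
for f in finder.boxes_of('stray_jar','top')[:2]:
    e=f['extent'];print(e,f['p'])
for n in('top','side'):
  C,_=shot(n); pts(C,(('stray_jar',0),),n)
E
```

```text
18.75 [0.47022004 0.00437642 0.23427793] [ 0.94386267  0.32132386 -0.39192888]
[89.5, 261.5] [0.0012 0.0626]
[59.9, 260.9] [0.0004 0.098 ]
[165.3, 257.7] [-0.0041 -0.0376]
[191.2, 261.4] [ 0.0011 -0.0759]
[262.9, 226.0] [-0.0552 -0.196 ]
[154.3, 215.5, 179.6, 234.5] 0.72
stray_jar [227.7, 170.3] 0.62 [0.431  0.3503]
stray_jar [184.0, 244.2] 0.53 [0.5675 0.1332]
stray_jar [227.0, 231.1] 0.21 [0.4363 0.1693]
stray_jar [137.8, 167.0] 0.17 [0.4773 0.53  ]
```

View pics/w5.png

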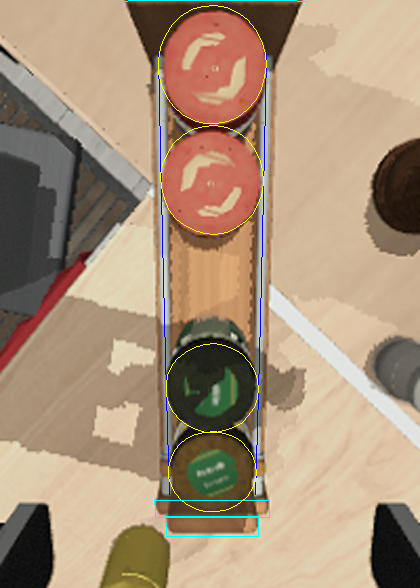

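The row is parted: two red jars at the end panel (crop rows 65 and 180), black and brown at the bookend (385 and 470), and a gap of about 50 mm centred near rack y = +0.0125. Next, the stray jar.

>>> drive_tool([
  [[0.03,0.004,0],[0,0,0],1],
  [[0.05,0.006,0],[0,0,0],1],
  [[0.05,0.006,0],[0,0,0],1],
  [[0.05,0.006,0],[0,0,0],1],
  [[0.05,0.006,0],[0,0,0],1],
  [[0.033,0.006,0],[0,0,0],1],
  [[0,0,0],[0,0,0],1],
  [[0,0,0],[0,0,0],1],
])

```text
time: 20.15
ee_pos: [0.4474, 0.2682, 0.2345]
tcp_rot: [0.627, 0.779, -0.0, -0.0]
wrist_force: [-0.5, 1.5, 0.1]
opening: 0.999
gripper_force: 0.0
```

```bash
python3 - <<'E'
from h import *
s=status.read_state();print(s['time'],s['ee_pos'])
C,im=shot('wrist')
b=finder.boxes_of('stray_jar','wrist')
for f in b[:2]:print(f['extent'],f['p'])
pts(C,(('stray_jar',0),))
# overlay cap circle & base circle for estimate
best=finder.spot_point('stray_jar','wrist')[0]['at'];p=at_z(C,best[1],best[0],0)
o=im.copy()
for z,c in((0,(255,0,0)),(.105,(0,255,255))):
    a=[np.array(proj(C,(p[0]+.0225*np.cos(t),p[1]+.0225*np.sin(t),z))).astype(int).tolist() for t in np.linspace(0,6.3,30)]
    cv2.polylines(o,[np.array(a)],False,c,1)
u,v=map(int,(best[1],best[0]));o=cv2.resize(o[max(0,v-90):v+60,max(0,u-100):u+100],None,fx=3,fy=3);cv2.imwrite('pics/w6.png',o);print(max(0,v-90),max(0,u-100))
E
```

```text
20.15 [0.44739085 0.26818011 0.23450392]
[237.0, 82.6, 284.5, 125.0] 0.64
stray_jar [106.9, 262.8] 0.76 [0.4344 0.3438]
16 162
```

View pics/w6.png

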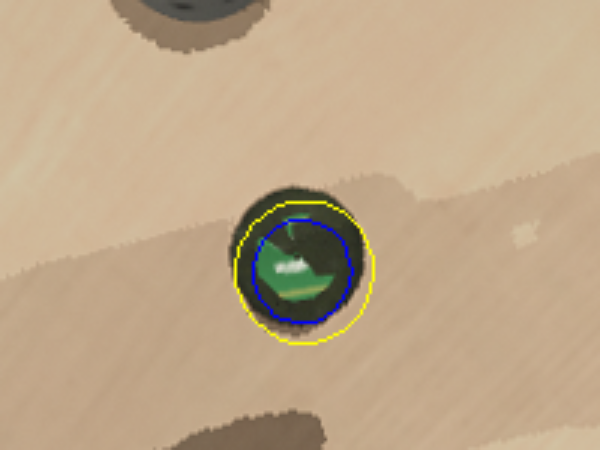

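The cap is at crop (297,258), a little up and left of the network's estimate, so the jar is at about (0.431, 0.348). I'll grasp it there.

>>> drive_tool([
  [[0.041,0.001,0],[0,0,0],1],
  [[0.04,0,0],[0,0,0],1],
  [[0,0,0.05],[0,0,0],1],
  [[0,0,0.05],[0,0,0],1],
  [[0,0,0.045],[0,0,0],1],
  [[0,0,0.0325],[0,0,0],1],
  [[0,0,0],[0,0,0],0.7],
  [[0,0,0],[0,0,0],0.6],
  [[0,0,0],[0,0,0],0.4],
  [[0,0,0],[0,0,0],0.4],
  [[0,0,0],[0,0,0],0.4],
], grip_force=25)

```text
time: 21.72
ee_pos: [0.4317, 0.3484, 0.0591]
tcp_rot: [0.627, 0.779, 0.001, 0.0]
wrist_force: [-2.6, -1.8, 7.8]
opening: 0.515
gripper_force: 24.7
```

>>> drive_tool([
  [[0,0,-0.01],[0,0,0],0.4],
  [[0,0,-0.03],[0,0,0],0.4],
  [[0,0,-0.055],[0,0,0],0.4],
  [[0,0,-0.055],[0,0,0],0.4],
  [[-0.02,-0.0024,0],[0,0,0],0.4],
  [[-0.035,-0.0042,0],[0,0,0],0.4],
  [[-0.04,-0.0048,0],[0,0,0],0.4],
  [[-0.04,-0.0048,0],[0,0,0],0.4],
  [[-0.04,-0.0048,0],[0,0,0],0.4],
  [[-0.04,-0.0048,0],[0,0,0],0.4],
  [[-0.04,-0.0048,0],[0,0,0],0.4],
  [[-0.03,-0.0036,0],[0,0,0],0.4],
  [[-0.011,-0.0012,0.01],[0,0,0],0.4],
  [[0,0,0],[0,0,0],0.4],
  [[0,0,0],[0,0,0],0.4],
])

```text
time: 23.6
ee_pos: [0.4597, 0.0519, 0.1971]
tcp_rot: [0.627, 0.779, -0.0, -0.0]
wrist_force: [-0.1, 0.1, -0.9]
opening: 0.518
gripper_force: 25.9
```

```bash
python3 - <<'E'
from h import *
s=status.read_state();print(s['time'],s['ee_pos'],s['opening'],s['wrist_force'])
d=np.array([.4602,.0517])-s['ee_pos'][:2];M=R.from_quat(s['tcp_rot']).as_matrix();print('shift',(M.T@np.r_[d,0]).round(4))
C,im=shot('wrist')
overlay(C,im,(.463,.0395,np.radians(12.3)),.05,(140,60,380,300),2.4,'w7.png',[(0,y) for y in(.1055,.06,.0125,-.035,-.0795)])
E
```

```text
23.6 [0.45967344 0.05193551 0.1971406 ] 0.5175815362565962 [-0.06803063  0.07084938 -0.94189967]
shift [-0.0003  0.0005 -0.    ]
```

View pics/w7.png

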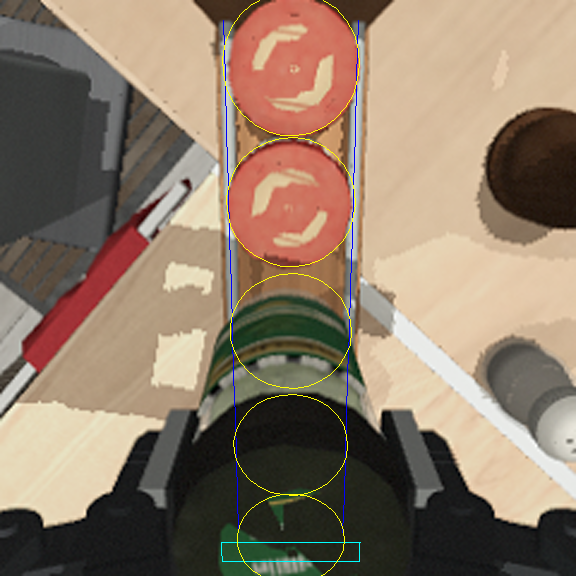

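```bash
python3 - <<'E'
from h import *
C=cam('wrist');rk=(.463,.0395,np.radians(12.3))
for z in(.14,.245-.02,.245):
  for y in(.0125+.0225,.0125+.021):
    u,v=proj(C,rack2w(rk,(0,y,z)));print(z,y,'crop',round((u-140)*2.4),round((v-60)*2.4))
E
```

```text
0.14 0.035 crop 289 290
0.14 0.0335 crop 289 294
0.225 0.035 crop 290 406
0.225 0.0335 crop 290 413
0.245 0.035 crop 290 459
0.245 0.0335 crop 290 467
```

>>> drive_tool([
  [[-0.0003,0.0005,0.008],[0,0,0],0.4],
  [[0,0,0],[0,0,0],0.4],
])

```text
time: 23.9
ee_pos: [0.46, 0.0514, 0.1885]
tcp_rot: [0.627, 0.779, -0.0, -0.0]
wrist_force: [0.7, 0.2, -1.8]
opening: 0.519
gripper_force: 25.9
```

>>> drive_tool([
  [[0.0007,0,0.008],[0,0,0],0.4],
  [[0,0,0.008],[0,0,0],0.4],
  [[0,0,0.008],[0,0,0],0.4],
  [[0,0,0],[0,0,0],0.4],
])

```text
time: 24.4
ee_pos: [0.4599, 0.0517, 0.1646]
tcp_rot: [0.627, 0.779, -0.0, -0.0]
wrist_force: [0.3, 0.7, -1.0]
opening: 0.518
gripper_force: 25.9
```

Free. I'll continue down past the caps.

>>> drive_tool([
  [[0,0,0.008],[0,0,0],0.4],
  [[0,0,0.01],[0,0,0],0.4],
  [[0,0,0.01],[0,0,0],0.4],
  [[0,0,0],[0,0,0],0.4],
])

```text
time: 24.9
ee_pos: [0.4598, 0.0517, 0.1364]
tcp_rot: [0.627, 0.779, -0.001, -0.001]
wrist_force: [0.5, 0.1, -0.8]
opening: 0.52
gripper_force: 25.9
```

```bash
python3 -c "
from h import *
s=status.read_state();print(s['ee_pos'],s['wrist_force'],s['torque'])"
```

```text
[0.45980687 0.05170223 0.13635246] [ 0.54680075  0.0821469  -0.77864798] [-0.02700734  0.0165128   0.03928191]
```

>>> drive_tool([
  [[0,0,0.009],[0,0,0],0.4],
  [[0,0,0.009],[0,0,0],0.4],
  [[0,0,0.009],[0,0,0],0.4],
  [[0,0,0.009],[0,0,0],0.4],
  [[0,0,0],[0,0,0],0.4],
])

```text
time: 25.52
ee_pos: [0.4599, 0.0517, 0.1005]
tcp_rot: [0.627, 0.779, -0.0, -0.001]
wrist_force: [1.3, -0.6, -0.4]
opening: 0.518
gripper_force: 25.9
```

>>> drive_tool([
  [[0,0,0.009],[0,0,0],0.4],
  [[0,0,0.008],[0,0,0],0.4],
  [[0,0,0.006],[0,0,0],0.4],
  [[0,0,0.003],[0,0,0],0.4],
  [[0,0,0],[0,0,0],0.4],
])

```text
time: 26.15
ee_pos: [0.4602, 0.0517, 0.0751]
tcp_rot: [0.627, 0.779, -0.0, -0.0]
wrist_force: [-0.8, 0.3, -1.9]
opening: 0.519
gripper_force: 25.9
```

>>> drive_tool([
  [[0,0,0.002],[0,0,0],0.4],
  [[0,0,0.001],[0,0,0],0.4],
  [[0,0,0.001],[0,0,0],0.4],
  [[0,0,0],[0,0,0],0.4],
])

```text
time: 26.65
ee_pos: [0.4603, 0.0517, 0.0713]
tcp_rot: [0.627, 0.779, 0.0, 0.0]
wrist_force: [0.4, -0.0, -0.7]
opening: 0.519
gripper_force: 25.9
```

>>> drive_tool([
  [[0,0,0.001],[0,0,0],0.4],
  [[0,0,0.001],[0,0,0],0.4],
  [[0,0,0],[0,0,0],0.4],
])

```text
time: 27.02
ee_pos: [0.4606, 0.0517, 0.071]
tcp_rot: [0.627, 0.779, 0.0, 0.0]
wrist_force: [-11.1, -1.5, 27.3]
opening: 0.521
gripper_force: 29.5
```

Touched down. I'll relieve the push, release, rise and check.

>>> drive_tool([
  [[0,0,-0.0016],[0,0,0],0.4],
  [[0,0,0],[0,0,0],0.4],
  [[0,0,0],[0,0,0],0.6],
  [[0,0,0],[0,0,0],1],
  [[0,0,0],[0,0,0],1],
  [[0,0,0],[0,0,0],1],
  [[0,0,-0.05],[0,0,0],1],
  [[-0.02,0,-0.06],[0,0,0],1],
  [[-0.03,0,-0.05],[0,0,0],1],
  [[0,0,0],[0,0,0],1],
  [[0,0,0],[0,0,0],1],
])

```text
time: 28.4
ee_pos: [0.4705, 0.0032, 0.2294]
tcp_rot: [0.627, 0.779, -0.0, -0.0]
wrist_force: [0.7, 0.6, -0.3]
opening: 0.997
gripper_force: 0.0
```

```bash
python3 - <<'E'
from h import *
s=status.read_state();print(s['time'],s['ee_pos'],s['opening'],s['wrist_force'])
C,im=shot('wrist')
overlay(C,im,(.463,.0395,np.radians(12.3)),.05,(160,0,360,280),2.1,'w8.png',[(0,y) for y in(.1055,.06,.0125,-.035,-.0795)])
E
```

```text
28.4 [0.47049787 0.00323915 0.22937011] 0.9971874601996318 [ 0.71589045  0.56835048 -0.2589849 ]
```

View pics/w8.png

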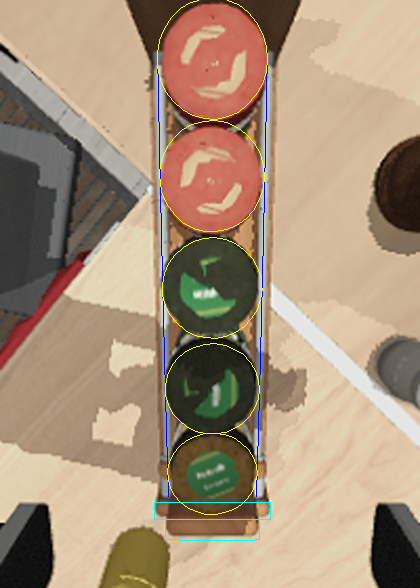

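All five stand upright in order (red, red, stray, black, brown) at crop rows 60, 175, 287, 388 and 473. I'll close the fingers and go behind the bookend to push it up.

>>> drive_tool([
  [[-0.05,0.0005,0],[0,0,0],0.5],
  [[-0.055,0,0],[0,0,0],0],
  [[0,0,0],[0,0,0],0],
  [[0,0,0],[0,0,0],0],
  [[0,0,0.05],[0,0,0],0],
  [[0,0,0.05],[0,0,0],0],
  [[0,0,0.05],[0,0,0],0],
  [[0,0,0],[0,0,0],0],
  [[0.004,0,0],[0,0,0],0],
  [[0.004,0,0],[0,0,0],0],
  [[0,0,0],[0,0,0],0],
], grip_force=20)

```text
time: 29.82
ee_pos: [0.4926, -0.0912, 0.0815]
tcp_rot: [0.627, 0.779, 0.0, 0.001]
wrist_force: [-0.1, -0.1, -0.2]
opening: 0.003
gripper_force: 0.0
```

>>> drive_tool([
  [[0.002,0,0.002],[0,0,0],0],
  [[0.002,0,0.002],[0,0,0],0],
  [[0.002,0,0.002],[0,0,0],0],
  [[0,0,0],[0,0,0],0],
])

```text
time: 30.32
ee_pos: [0.4907, -0.0855, 0.0739]
tcp_rot: [0.627, 0.779, -0.0, -0.0]
wrist_force: [0.6, -1.2, 1.1]
opening: -0.001
gripper_force: 0.0
```

>>> drive_tool([
  [[0.001,0,0],[0,0,0],0],
  [[0.001,0,0],[0,0,0],0],
  [[0,0,0],[0,0,0],0],
])

```text
time: 30.7
ee_pos: [0.4905, -0.084, 0.0742]
tcp_rot: [0.627, 0.779, -0.0, 0.0]
wrist_force: [0.2, -5.1, -1.5]
opening: 0.004
gripper_force: 0.0
```

>>> drive_tool([
  [[0.001,0,0],[0,0,0],0],
  [[0.001,0,0],[0,0,0],0],
  [[0,0,0],[0,0,0],0],
])

```text
time: 31.08
ee_pos: [0.4901, -0.0821, 0.0742]
tcp_rot: [0.627, 0.779, -0.0, 0.0]
wrist_force: [1.8, -5.0, -1.4]
opening: -0.0
gripper_force: 0.0
```

>>> drive_tool([
  [[0.001,0,0],[0,0,0],0],
  [[0,0,0],[0,0,0],0],
])

```text
time: 31.32
ee_pos: [0.4899, -0.0811, 0.0743]
tcp_rot: [0.627, 0.779, -0.0, 0.0]
wrist_force: [2.0, -5.5, -0.8]
opening: -0.003
gripper_force: 0.0
```

>>> drive_tool([
  [[0.001,0,0],[0,0,0],0],
  [[0,0,0],[0,0,0],0],
])

```text
time: 31.58
ee_pos: [0.4897, -0.0802, 0.0742]
tcp_rot: [0.627, 0.779, -0.0, 0.0]
wrist_force: [0.9, -5.3, -1.7]
opening: 0.003
gripper_force: 0.0
```

>>> drive_tool([
  [[0.001,0,0],[0,0,0],0],
  [[0,0,0],[0,0,0],0],
])

```text
time: 31.82
ee_pos: [0.4895, -0.0792, 0.0742]
tcp_rot: [0.627, 0.779, -0.0, 0.0]
wrist_force: [1.4, -4.5, -1.9]
opening: 0.0
gripper_force: 0.0
```

>>> drive_tool([
  [[0.001,0,0],[0,0,0],0],
  [[0,0,0],[0,0,0],0],
])

```text
time: 32.08
ee_pos: [0.4893, -0.0782, 0.0742]
tcp_rot: [0.627, 0.779, -0.0, 0.0]
wrist_force: [0.6, -6.1, -1.8]
opening: -0.0
gripper_force: 0.0
```

>>> drive_tool([
  [[0.0005,0,0],[0,0,0],0],
  [[0,0,0],[0,0,0],0],
])

```text
time: 32.33
ee_pos: [0.4892, -0.0778, 0.0742]
tcp_rot: [0.627, 0.779, -0.0, 0.0]
wrist_force: [1.4, -5.3, -0.4]
opening: 0.003
gripper_force: 0.0
```

>>> drive_tool([
  [[0.0005,0,0],[0,0,0],0],
  [[0.0005,0,0],[0,0,0],0],
  [[0,0,0],[0,0,0],0],
])

```text
time: 32.7
ee_pos: [0.489, -0.0771, 0.0742]
tcp_rot: [0.627, 0.779, -0.0, 0.001]
wrist_force: [1.8, -8.0, -1.9]
opening: -0.002
gripper_force: 0.0
```

>>> drive_tool([
  [[0.0005,0,0],[0,0,0],0],
  [[0,0,0],[0,0,0],0],
])

```text
time: 32.95
ee_pos: [0.489, -0.0769, 0.0742]
tcp_rot: [0.627, 0.779, -0.0, 0.001]
wrist_force: [3.1, -11.3, -3.7]
opening: 0.002
gripper_force: 0.0
```

Snug: the push has risen from about 5 N to 11 N. I'll back away, rise and check.

>>> drive_tool([
  [[-0.003,0,0],[0,0,0],0],
  [[-0.01,0,0],[0,0,0],0],
  [[0,0,-0.04],[0,0,0],0],
  [[0,0,-0.06],[0,0,0],0],
  [[0.03,0,-0.06],[0,0,0],0],
  [[0.04,0,0],[0,0,0],0],
  [[0,0,0],[0,0,0],0],
  [[0,0,0],[0,0,0],0],
])

```text
time: 33.95
ee_pos: [0.477, -0.0226, 0.2299]
tcp_rot: [0.627, 0.779, -0.0, -0.0]
wrist_force: [-0.5, -0.7, 0.3]
opening: 0.0
gripper_force: 0.0
```

```bash
python3 - <<'E'
from h import *
s=status.read_state();print(s['time'],s['ee_pos'],s['wrist_force'])
C,im=shot('wrist')
overlay(C,im,(.463,.0395,np.radians(12.3)),.042,(160,0,360,280),2.1,'w9.png',[(0,.1055-.0446*i) for i in range(5)])
E
```

```text
33.95 [ 0.4770302  -0.02263107  0.22993487] [-0.4541236  -0.68284281  0.2760034 ]
```

View pics/w9.png

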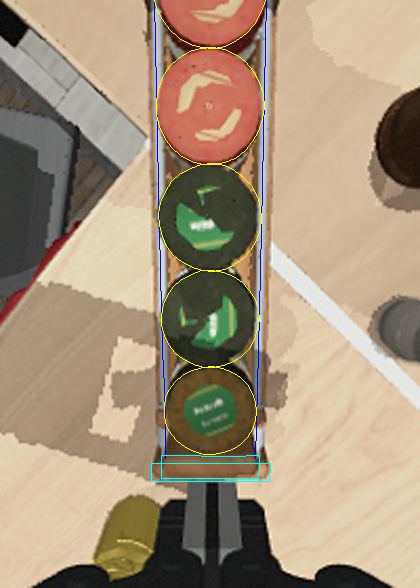

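The five caps sit on the touching-row model, and the bookend is at about 0.042, clear of the fingers. I'll hand it in.

```bash
python3 -c "
from cell import job
print(job.close_job())"
```

```text
the job is handed in; nothing more can be done
None
```

The stray jar now stands in the middle of the row with two jars on either side. The bookend is slid up snug at about 0.042, pushed until the force rose from 5 N to 11 N. I handed the job in at about 34 s; it returned no verdict. The hardest contacts were about 43 N at the bookend's stop and 27 N when setting the jar down.

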